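# Clear the validator housing and shut its flap

### The arm

A 6-joint arm with a two-finger parallel gripper is mounted at the origin on the work surface. World frame = base frame: x ahead of the robot, y to its left, z up, the work surface at z = 0. Lengths are in mm, angles in rad, forces in N, time in s.
With the tool pointing down it reaches from about 350 to 775 mm from the base axis. Payload 7.3 kg.
Tool frame: the origin (TCP) lies midway between the tips of the shut fingers; the grasp point (between the pads) lies 19 mm behind it; z points along the fingers, y is the line along which they close (so a half turn about z gives the same grasp; the last joint's range is limited). The gripper opens to 92 mm and grips with 3 to 60 N. Pads are 19 mm wide; open, the fingers measure 130 mm over their backs; the gripper's body (75 mm by 190 mm) begins 47 mm behind the grasp point.
Start: joints at [1.196, 0.342, 1.524, -0, 1.275, -0.146], TCP at [119.058, 511.341, 226.741] pointing down, gripper open.
Joint ranges: [-2.53, 2.53], [-0.77, 2.02], [0.04, 2.7], [-1, 4.14], [0.28, 2.66], [-3.11, 3.11]. Speed limits (rad/s): [2.57, 2.57, 3.14, 3.14, 3.14, 3.14].

### API

Orientations are given as [roll, pitch, yaw] about the fixed x, y, z axes, in that order (R = Rz(yaw) Ry(pitch) Rx(roll)).
In Python, from plant import bot gives the robot as it stands.
- The arm moves only by the tool servo_tool, never from a script. Its argument "deltas" is a list of rows, each a list of 2 entries, a list of its own where there are three numbers: the shift along the tool's x, y, z in m, then the turn, a rotation vector about the tool's x, y, z in degrees. A call has 1 to 20 rows; each row shifts and turns the commanded pose from where the row before left it, along the tool's axes as they then stand; what a row does not reach is not made up. A row lasts 1/8 s, in which the tool goes at most 62.5 mm and 10.7 degrees, less where a joint would pass 70% of its speed; a pose out of reach is approached as far as the arm can. A call with a gripper value outside its range is refused whole. "fingers" is the opening, from 0 (shut) to 1 (fully open), set as the call begins (left out, the last holds). The fingers move at their own pace and stop on an object; the grip force is fixed at half the most. Time passes only in rows, so rows that do not move let the fingers close. It gives the time, the measured TCP pose, the force, the opening and the grip force at its end, in the units of the state.
- bot.get_obs(): the state, without advancing time (a new reading comes with each control period).
- bot.capture(name): name is "scene" or "top" or "wrist"; returns the picture (384x512x3 uint8, red, green, blue); there is no depth.
- bot.camera_model(name): a dict with "mtx" (3x3 intrinsics, pixels), "xyz" and "rotation" of the camera in the world. Camera axes: x right, y down, z forward; pixel columns grow to the right and rows downward; lengths in mm; the calibration is good to about 2 mm. The wrist camera is an equidistant fisheye: a pixel r from the principal point sees the ray r / f radians off the axis. A picture is of the moment at which its call begins: read the wrist's pose just before it. camera_model takes no time and is no camera call; for the wrist camera it gives the pose at the moment of the call.
- bot.close_job(): hands the job in; it is judged then, once.
The state is a dict: "time": time; "joint_positions": joint angles; "dq": joint speeds; "tau": joint torques, N m; "tool_pos": TCP position; "tcp_rot": TCP orientation; "contact_force": force on the tool from outside, world axes, zero at the start; "moment": the same for the moment, N m; "grip_width": finger opening in mm; "finger_force": force on a finger pad.
Only numpy, scipy, OpenCV 4.12 (cv2) and the standard library are available. Lean on these libraries where they do the work, as an engineer would, in place of code of your own. Each camera call takes 0.05 s, during which the arm holds its last target. There are 200 camera calls.

### The job

The card reader head standing inside the validator housing is propping its flap ajar: swing the flap right back until it stays open by itself and let go of it, then stand the reader head upright in the black parts tray and lay the pin punch flat in the red tool tray. Once both are put away, take the flap again and lower it gently until it is fully shut, never letting it drop, and leave the lamp, the circuit board and the two standoffs where they are.

Things in the scene. Friction and masses are not known exactly. Their poses are not given: they have to be found in the camera images.
- housing: Grey steel validator housing lying on its back, fixed to the bench: an open-topped box 150 (its x) by 250 (its y) by 60 mm high, walls and floor 5 mm. Origin: centre of its underside. The flap is hinged along the top of its +x wall.
- flap (a joint): Angle of the housing's hinged flap, rad: 0 = fully shut (flat on the rim), growing as it opens upward, 1.75 = stop, leaning back past upright, where it stays by its own weight. It falls shut by itself from any angle under about 1.4 unless something holds it up. The flap is a grey steel plate 150 by 250 by 6 mm, 0.4 kg, with a black window; it starts resting on the reader head at about 0.65.
- flap_hinge (a point): Point on the hinge line, in the middle of its length: 75 mm along the housing's +x and 60 mm above its underside. Its axes turn with the flap: y along the hinge line, -x from the hinge towards the grip bar, z out of the flap's outer face (upward when shut).
- flap_bar (a point): Middle of the axis of the round steel grip bar at the flap's free edge: 12 mm thick, 140 mm long along the hinge's y direction, 190 mm from the hinge and 34 mm clear of the plate's edge. It is carried by two flat arms, 110 mm apart between them, so fingers can straddle the bar from above at any flap angle. Axes as flap_hinge.
- reader: Black plastic card reader head, 45 (its x) by 60 (its y) by 110 mm high (z), 0.25 kg, green patch on top, card slot in one side; stands upright on the housing's inner floor, so its top stands 55 mm above the housing's rim. Origin: centre of its underside.
- punch: Chrome pin punch lying along its x on the housing's inner floor: eight-sided shank 14 mm across the flats and 75 mm long (x from -52 to +22 mm), then a thin pin 8 mm in diameter to x = +58 mm; 110 mm long in all. Origin: underside of the shank, near the centre of mass; its axis is 7 mm above.
- parts_tray: Black plastic open tray for electronic parts, fixed, 140 (x) by 170 (y) by 35 mm high, walls and floor 4 mm. Origin: centre of its underside.
- tool_tray: Red plastic open tray for tools, fixed, 140 (x) by 170 (y) by 35 mm high, walls and floor 4 mm. Origin: centre of its underside.
- lamp: Squat amber glass indicator lamp on a dark base, 64 mm in diameter, 62 mm high, loose; leave alone. Origin: centre of its underside.
- board: Green circuit board in a rigid aluminium frame, 100 by 140 by 14 mm, lying flat, loose; leave alone. Origin: centre of its underside.
- standoff_a: Brass hex standoff, 20 mm across the flats, 68 mm high, standing, loose; leave alone. Origin: centre of its underside.
- standoff_b: A second brass hex standoff like the first, standing; leave alone. Origin: centre of its underside.

How it is judged:
By the outcome, as a careful person would: the job done as asked, in the order asked, and still so for the second after the job is handed in, with the robot touching nothing.
It also fails if it takes over 72 s, if anything falls off the work surface, if the arm or the gripper's body presses on something with over 40 N, if the wrist force passes 120 N, or if a joint passes its speed limit or range.

## Working session

There is one attempt and no reset: what is moved stays moved. The work goes in short steps, Python scripts to look and compute and a tool call to move; the robot and the scene stay as the last step left them, time stands still between calls to the robot, and variables do not carry over. Pictures are saved under pics/ and viewed, at most 14 in all, crops included, and the job is handed in when it is done.

Besides the shell and the picture viewer there is one more tool, called after ">>>" as name([rows], argument=value, ...), one row to a line, values as JSON. servo_tool: Moves the arm, as the interface text tells. Its arguments: {"type":"object","properties":{"deltas":{"type":"array"},"fingers":{"type":"number"}},"required":["deltas"]}

```bash
mkdir -p pics; ls; python3 - <<'E'
from plant import bot
import cv2
for n in ("scene","top"):
    cv2.imwrite(f"pics/{n}0.png",cv2.resize(bot.capture(n)[:,:,::-1],(800,600),interpolation=cv2.INTER_CUBIC))
    m=bot.camera_model(n);print(n,m)
print(bot.get_obs())
E
```

```text
pics
scene {'mtx': array([[400.49269927,   0.        , 259.83848322],
       [  0.        , 400.49269927, 190.24496416],
       [  0.        ,   0.        ,   1.        ]]), 'xyz': array([1009.6155366 , -618.96280036,  663.61658248]), 'rotation': array([-2.24341874,  0.01645224,  0.59855637])}
top {'mtx': array([[470.29424581,   0.        , 250.07557317],
       [  0.        , 470.29424581, 190.6981021 ],
       [  0.        ,   0.        ,   1.        ]]), 'xyz': array([ 363.00503375,   10.72457282, 1397.32965399]), 'rotation': array([-2.98787147, -0.01433423, -1.58181828])}
{'time': 0.1, 'joint_positions': array([ 1.19600913e+00,  3.42658847e-01,  1.52489524e+00, -9.67341919e-06,
        1.27542106e+00, -1.46002470e-01]), 'dq': array([ 3.40243480e-04, -1.27247771e-03, -1.73332599e-03,  4.40206728e-04,
       -9.12195259e-05, -8.82461479e-04]), 'tau': array([ 1.51464199e-03, -4.31998372e+01, -2.44691652e+01,  7.19531067e-02,
        5.24609245e-02, -7.46769319e-05]), 'tool_pos': array([118.91684417, 510.98710089, 226.12062002]), 'tcp_rot': array([-3.14022352e+00, -1.91978815e-04,  2.91281061e+00]), 'contact_force': array([ 0.2404772 ,  0.81733142, -0.58746314]), 'moment': array([0.01982697, 0.0160038 , 0.07405895]), 'finger_force': 0.0, 'grip_width': 92.25777513946427}
```

View pics/top0.png

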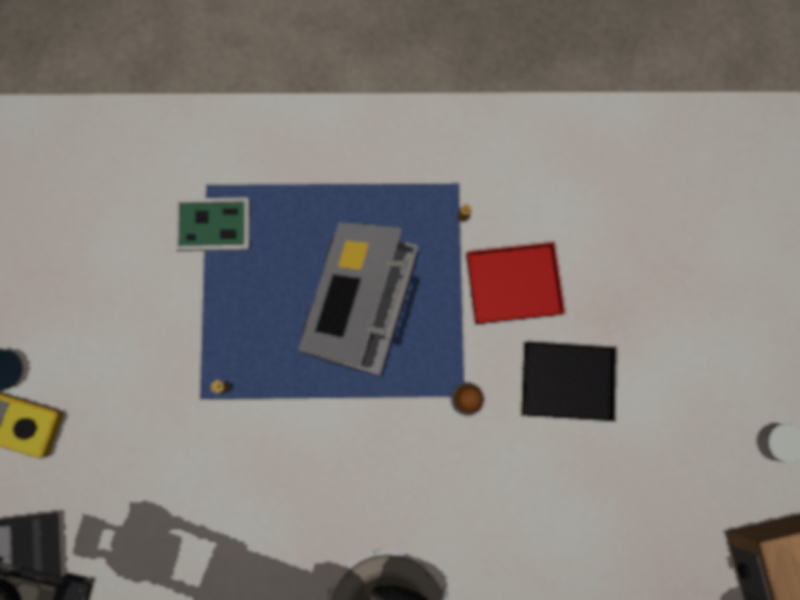

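View pics/scene0.png

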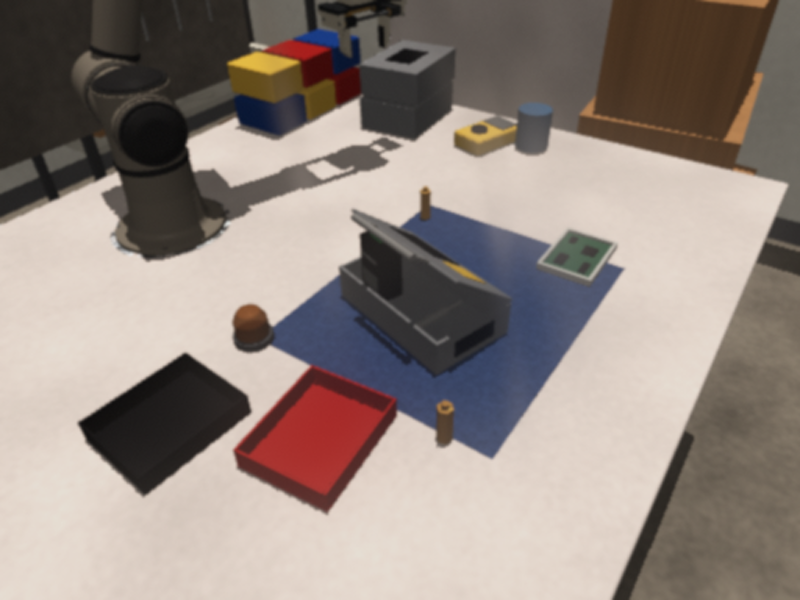

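Top view: housing around (360,300), hinge on the left, free edge on the right. The red tray is at (515,283), the black tray at (568,380) and the lamp at (468,398). I'll zoom in for detail.

```bash
python3 - <<'E'
import cv2,numpy as np
from plant import bot
a=np.mean([bot.capture("top").astype(float) for _ in range(4)],0).astype(np.uint8);b=np.mean([bot.capture("scene").astype(float) for _ in range(4)],0).astype(np.uint8)
cv2.imwrite("pics/top_raw.png",a[:,:,::-1]);cv2.imwrite("pics/scene_raw.png",b[:,:,::-1])
A=cv2.resize(a[135:245,185:275],None,fx=5,fy=5,interpolation=cv2.INTER_CUBIC)
B=cv2.resize(b[125:245,210:335],None,fx=3,fy=3,interpolation=cv2.INTER_CUBIC)
c=np.zeros((550,800,3),np.uint8);c[:550,:450]=A;B=B[:, :350];c[:360,450:450+B.shape[1]]=B
c=cv2.convertScaleAbs(c,alpha=1.6,beta=20)
cv2.imwrite("pics/crop.png",c[:,:,::-1])
E
```

```text
(no output)
```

View pics/crop.png

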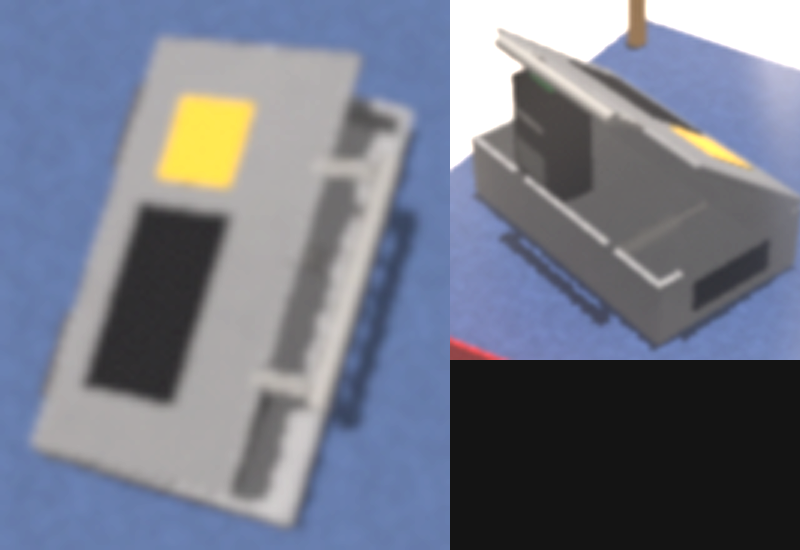

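Crop: plate hinge corners at (158,38) and (32,445), outer rim corners at (413,108) and (295,525), arms near (340,165) and (280,380). The green reader top is at the -y_world end of the scene crop.

```bash
cat > h.py <<'E'
import numpy as np,cv2
from scipy.spatial.transform import Rotation as R
from plant import bot
def rot(v): return R.from_euler('xyz',v).as_matrix()
def ray(n,uv,m=None):
    m=m or bot.camera_model(n);K=m['mtx'];p=np.array([(uv[0]-K[0,2])/K[0,0],(uv[1]-K[1,2])/K[1,1]])
    if n=='wrist':
        t=np.hypot(*p);d=np.array([*(p*np.sin(t)/max(t,1e-9)),np.cos(t)])
    else: d=np.array([*p,1])
    return m['xyz'],rot(m['rotation'])@d
def onz(n,uv,z,m=None):
    o,d=ray(n,uv,m);return o+d*(z-o[2])/d[2]
def proj(n,P,m=None):
    m=m or bot.camera_model(n);c=rot(m['rotation']).T@(np.asarray(P,float)-m['xyz']);K=m['mtx']
    if n=='wrist':
        r=np.hypot(c[0],c[1]);t=np.arctan2(r,c[2]);q=c[:2]/r*t
    else:q=c[:2]/c[2]
    return K[:2,:2]@q+K[:2,2]
def st():
    o=bot.get_obs();print(round(o['time'],2),o['tool_pos'].round(1),o['tcp_rot'].round(3),o['contact_force'].round(1),round(o['grip_width'],1),round(o['finger_force'],1),o['joint_positions'].round(2));return o
E
python3 - <<'E'
from h import *
np.set_printoptions(suppress=True,precision=1)
T=lambda x,y:(184.6+x/5+.0,134.6+y/5)
hf,hn=onz('top',T(158,38),66),onz('top',T(32,445),66)
rf,rn=onz('top',T(413,108),60),onz('top',T(295,525),60)
print('hinge',hf,hn,np.linalg.norm(hf-hn),'rim',rf,rn,np.linalg.norm(rf-rn),np.linalg.norm(hn-rn),np.linalg.norm(hf-rf))
e1=hn-hf;e2=rn-rf;print('yaw of y dir',[np.arctan2(e[1],e[0]) for e in(e1,e2)])
a=cv2.imread('pics/top_raw.png')
hsv=cv2.cvtColor(a,cv2.COLOR_BGR2HSV)
red=((hsv[...,0]<8)|(hsv[...,0]>172))&(hsv[...,1]>150)
blk=hsv[...,2]<45
yel=(hsv[...,0]>18)&(hsv[...,0]<32)&(hsv[...,1]>150)
for nm,m,z in(('red',red,35),('blk',blk,35),('yel',yel,60)):
    n,l,s,c=cv2.connectedComponentsWithStats(m.astype(np.uint8))
    for i in range(1,n):
        if s[i,4]>120 and 150<c[i][0]<420 and c[i][1]<320:
            r=cv2.minAreaRect(np.argwhere(l==i)[:,::-1].astype(np.float32));b=cv2.boxPoints(r)
            w=np.array([onz('top',q,z) for q in b]);print(nm,c[i],w.mean(0),w[:,:2].round().tolist())
for nm,uv,z in(('lamp',(468,398),40),('sa',(465,211),68),('sb',(218,386),68),('board',(213,224),14)):print(nm,onz('top',(uv[0]*.64,uv[1]*.64),z))
E
```

```text
hinge [712.7  86.3  66. ] [476.4 157.5  66. ] 246.80793082134025 rim [671.2 -61.7  60. ] [430.1   9.2  60. ] 251.3832587741743 155.56774865941728 153.8555976880457
yaw of y dir [np.float64(2.848847120143655), np.float64(2.855754467623341)]
red [329.2 180.9] [ 601.9 -245.5   35. ] [[660.0, -156.0], [678.0, -325.0], [543.0, -334.0], [526.0, -167.0]]
blk [215.9 195.1] [563.3  88.7  35. ] [[516.0, 129.0], [626.0, 96.0], [611.0, 48.0], [501.0, 82.0]]
blk [363.8 243.7] [ 416.4 -338.9   35. ] [[357.0, -247.0], [488.0, -261.0], [476.0, -432.0], [345.0, -416.0]]
yel [225.8 162.8] [652.6  58.8  60. ] [[633.0, 84.0], [682.0, 72.0], [672.0, 34.0], [623.0, 46.0]]
lamp [ 386.3 -150.7   40. ]
sa [ 731.9 -151.1   68. ]
sb [411.9 300.6  68. ]
board [724.5 329.7  14. ]
```

```bash
cat >> h.py <<'E'
def plan(P,yaw,o=None,step=35):
    """tool-down move: turn about tool z (deg), then shift in tool axes (m)"""
    o=o or bot.get_obs();Rc=rot(o['tcp_rot']);Rt=rot([np.pi,0,yaw])
    rv=R.from_matrix(Rc.T@Rt).as_rotvec(degrees=True)
    d=Rt.T@(np.array(P,float)-o['tool_pos'])/1000;n=int(np.ceil(np.linalg.norm(d)*1000/step))
    print('turn',rv.round(2),'shift',d.round(4),'n',n,'each',(d/n).round(4))
HY=2.853;hx=np.array([np.sin(HY),-np.cos(HY),0]);hy=np.array([np.cos(HY),np.sin(HY),0]);Z=np.array([0,0,1.])
HC=np.array([572.3,46.8,0]);HG=HC+75*hx+60*Z
def bar(t,s=0,r=190): return HG-r*np.cos(t)*hx+r*np.sin(t)*Z+s*hy
E
python3 - <<'E'
from h import *
np.set_printoptions(suppress=True,precision=1)
for t in(.6,.65,.7):
  print(t,bar(t),[((proj('top',bar(t,s))-[184.6,134.6])*5).round() for s in(-70,70)],[((proj('scene',bar(t,s))-[209.7,124.7])*3+[450,0]).round() for s in(-70,70)])
plan([*bar(.65)[:2],250],HY); st()
E
```

```text
0.6 [549.  -31.6 167.3] [array([406., 164.]), array([334., 415.])] [array([604., 137.]), array([490.,  57.])]
0.65 [550.6 -26.3 175. ] [array([396., 158.]), array([324., 411.])] [array([610., 125.]), array([496.,  46.])]
0.7 [552.3 -20.6 182.4] [array([386., 152.]), array([313., 406.])] [array([617., 114.]), array([501.,  36.])]
turn [0.  0.  3.4] shift [-0.6 -0.4 -0. ] n 20 each [-0. -0. -0.]
0.5 [119.1 511.3 226.7] [3.1 0.  2.9] [0.5 0.9 0.1] 92.0 0.0 [ 1.2  0.3  1.5 -0.   1.3 -0.1]
```

>>> servo_tool([
  [[0,0,0],[0,0,3.4]],
  [[-0.0333,-0.0229,-0.0014],[0,0,0]],
  [[-0.0333,-0.0229,-0.0014],[0,0,0]],
  [[-0.0333,-0.0229,-0.0014],[0,0,0]],
  [[-0.0333,-0.0229,-0.0014],[0,0,0]],
  [[-0.0333,-0.0229,-0.0014],[0,0,0]],
  [[-0.0333,-0.0229,-0.0014],[0,0,0]],
  [[-0.0333,-0.0229,-0.0014],[0,0,0]],
  [[-0.0333,-0.0229,-0.0014],[0,0,0]],
  [[-0.0333,-0.0229,-0.0014],[0,0,0]],
  [[-0.0333,-0.0229,-0.0014],[0,0,0]],
  [[-0.0333,-0.0229,-0.0014],[0,0,0]],
  [[-0.0333,-0.0229,-0.0014],[0,0,0]],
  [[-0.0333,-0.0229,-0.0014],[0,0,0]],
  [[-0.0333,-0.0229,-0.0014],[0,0,0]],
  [[-0.0333,-0.0229,-0.0014],[0,0,0]],
  [[-0.0333,-0.0229,-0.0014],[0,0,0]],
  [[-0.0333,-0.0229,-0.0014],[0,0,0]],
  [[0,0,0],[0,0,0]],
], fingers=0.5)

```text
time: 2.88
tool_pos: [552.3, -24.9, 250.0]
tcp_rot: [-3.141, 0.0, 2.851]
contact_force: [0.3, 0.7, -0.4]
grip_width: 45.7
finger_force: 0.0
```

```bash
python3 - <<'E'
from h import *
np.set_printoptions(suppress=True,precision=4)
o=st();m=bot.camera_model('wrist');a=bot.capture('wrist')
cv2.imwrite('pics/w1_raw.png',a[:,:,::-1])
b=cv2.resize(a,(800,600),interpolation=cv2.INTER_CUBIC);k=800/512
for t,c in((.65,(255,0,0)),(.7,(0,255,0))):
    for s in(-70,70):
        q=proj('wrist',bar(t,s),m)*k;cv2.circle(b,tuple(int(v) for v in q),4,c,1)
cv2.imwrite('pics/w1.png',b[:,:,::-1]);print(m)
E
```

```text
2.88 [552.3 -24.9 250. ] [-3.141  0.     2.851] [ 0.3  0.7 -0.4] 45.7 0.0 [-0.18  0.38  1.41 -0.    1.36 -1.46]
{'mtx': array([[297.3186,   0.    , 255.9912],
       [  0.    , 297.3186, 194.6608],
       [  0.    ,   0.    ,   1.    ]]), 'xyz': array([473.4438,  -0.9405, 407.7668]), 'rotation': array([2.8342, 0.0014, 1.2793])}
```

View pics/w1.png

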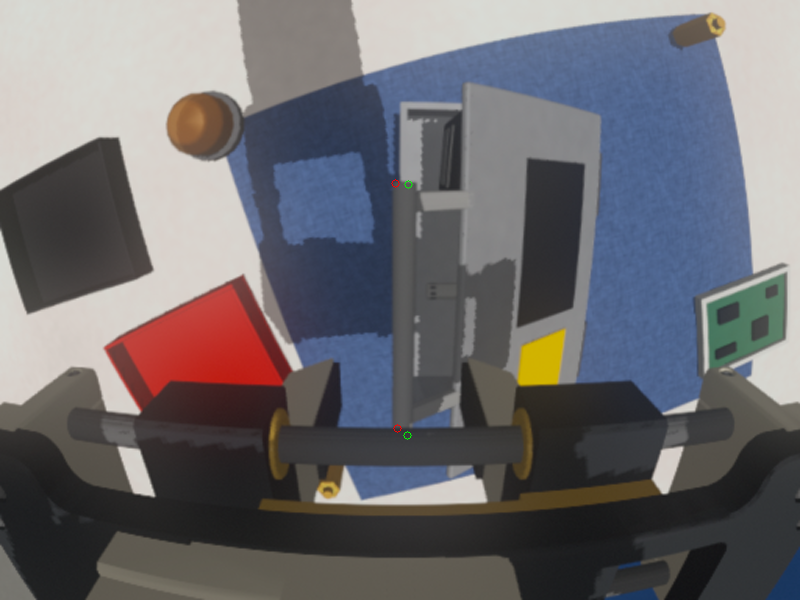

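The wrist view confirms it: the bar end at (404,185) lies between the predictions for 0.65 and 0.70, so θ is about 0.685. I'll descend and grip.

>>> servo_tool([
  [[0,0.002,0.014],[0,0,0]],
  [[0,0,0.02],[0,0,0]],
  [[0,0,0.02],[0,0,0]],
  [[0,0,0.015],[0,0,0]],
  [[0,0,0.01],[0,0,0]],
  [[0,0,0.005],[0,0,0]],
  [[0,0,0],[0,0,0]],
])

```text
time: 3.8
tool_pos: [551.8, -20.8, 166.5]
tcp_rot: [3.142, 0.0, 2.853]
contact_force: [-0.6, 0.5, 0.2]
grip_width: 45.9
finger_force: 0.0
```

>>> servo_tool([
  [[0,0,0],[0,0,0]],
  [[0,0,0],[0,0,0]],
  [[0,0,0],[0,0,0]],
  [[0,0,0],[0,0,0]],
  [[0,0,0],[0,0,0]],
  [[0,0,0],[0,0,0]],
], fingers=0)

```text
time: 4.55
tool_pos: [551.4, -22.7, 167.2]
tcp_rot: [-3.138, 0.001, 2.853]
contact_force: [-3.6, -7.0, 4.3]
grip_width: 10.9
finger_force: 30.0
```

```bash
python3 - <<'E'
from h import *
st()
t=np.linspace(.685,1.74,19);d=np.c_[-190*np.diff(np.cos(t)),-190*np.diff(np.sin(t))]
print((d/1000).round(4).tolist())
E
```

```text
4.55 [551.4 -22.7 167.2] [-3.138e+00  1.000e-03  2.853e+00] [-3.6 -7.   4.3] 10.9 30.0 [-0.18  0.44  1.54 -0.    1.16 -1.46]
[[0.0073, -0.0084], [0.0078, -0.008], [0.0082, -0.0075], [0.0087, -0.007], [0.009, -0.0065], [0.0094, -0.0059], [0.0097, -0.0054], [0.01, -0.0048], [0.0103, -0.0042], [0.0105, -0.0036], [0.0107, -0.003], [0.0109, -0.0023], [0.011, -0.0017], [0.0111, -0.0011], [0.0111, -0.0004], [0.0111, 0.0003], [0.0111, 0.0009], [0.011, 0.0016]]
```

>>> servo_tool([
  [[0,0.0073,-0.0084],[0,0,0]],
  [[0,0.0078,-0.008],[0,0,0]],
  [[0,0.0082,-0.0075],[0,0,0]],
  [[0,0.0087,-0.007],[0,0,0]],
  [[0,0.009,-0.0065],[0,0,0]],
  [[0,0.0094,-0.0059],[0,0,0]],
  [[0,0.0097,-0.0054],[0,0,0]],
  [[0,0.01,-0.0048],[0,0,0]],
  [[0,0.0103,-0.0042],[0,0,0]],
])

```text
time: 5.68
tool_pos: [575.4, 55.4, 225.4]
tcp_rot: [-3.141, 0.003, 2.853]
contact_force: [2.2, -4.6, 5.1]
grip_width: 10.6
finger_force: 30.0
```

>>> servo_tool([
  [[0,0.0105,-0.0036],[0,0,0]],
  [[0,0.0107,-0.003],[0,0,0]],
  [[0,0.0109,-0.0023],[0,0,0]],
  [[0,0.011,-0.0017],[0,0,0]],
  [[0,0.0111,-0.0011],[0,0,0]],
  [[0,0.0111,-0.0004],[0,0,0]],
  [[0,0.0111,0.0003],[0,0,0]],
  [[0,0.0111,0.0009],[0,0,0]],
  [[0,0.008,0.0012],[0,0,0]],
  [[0,0,0],[0,0,0]],
])

```text
time: 6.92
tool_pos: [603.5, 148.6, 233.8]
tcp_rot: [3.14, 0.003, 2.854]
contact_force: [6.8, -2.8, -0.1]
grip_width: 11.0
finger_force: 30.0
```

>>> servo_tool([
  [[0,0,0],[0,0,0]],
  [[0,0,0],[0,0,0]],
  [[0,0,0],[0,0,0]],
  [[0,0,-0.015],[0,0,0]],
  [[0,0,-0.03],[0,0,0]],
  [[0,0,-0.03],[0,0,0]],
  [[0,-0.03,0],[0,0,0]],
  [[0,-0.04,0],[0,0,0]],
  [[0,-0.04,0],[0,0,0]],
  [[0,-0.04,0],[0,0,0]],
  [[0,0,0.01],[0,0,0]],
  [[0,0,0],[0,0,0]],
], fingers=0.6)

```text
time: 8.43
tool_pos: [559.0, 4.4, 298.8]
tcp_rot: [3.141, -0.001, 2.853]
contact_force: [0.3, -0.3, 0.5]
grip_width: 55.0
finger_force: 0.0
```

```bash
python3 - <<'E'
from h import *
np.set_printoptions(suppress=True,precision=4)
o=st();m=bot.camera_model('wrist');a=bot.capture('wrist')
cv2.imwrite('pics/w2_raw.png',a[:,:,::-1])
np.save('w2.npy',m,allow_pickle=True)
b=cv2.convertScaleAbs(cv2.resize(a,(800,600),interpolation=cv2.INTER_CUBIC),alpha=1.3)
cv2.imwrite('pics/w2.png',b[:,:,::-1])
E
```

```text
8.43 [559.    4.4 298.8] [ 3.141 -0.001  2.853] [ 0.3 -0.3  0.5] 55.0 0.0 [-0.13  0.36  1.29  0.    1.48 -1.41]
```

View pics/w2.png

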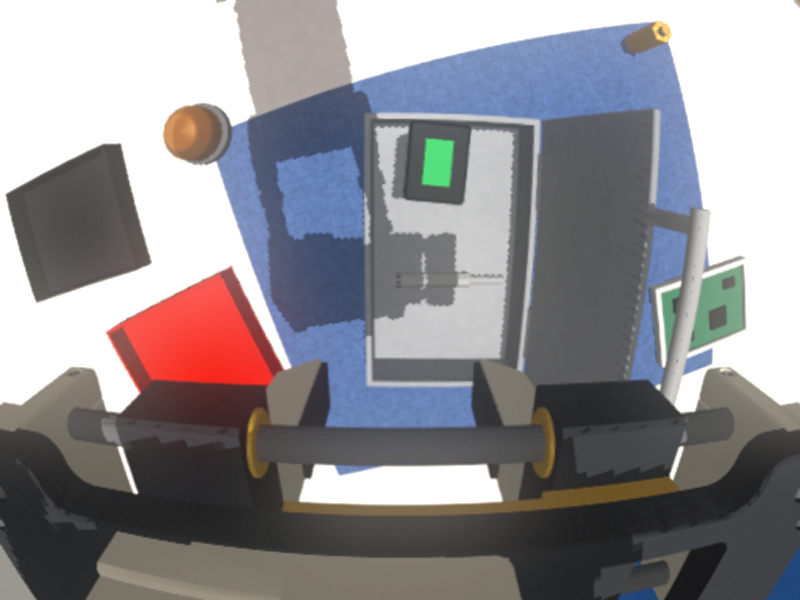

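Flap stays open. Reader top corners are at about (412,122), (469,125), (463,203), (405,198), with the green patch at (438,162). The punch runs from the shank end (396,281) to the pin tip (503,280), with the step near (457,280).

```bash
python3 - <<'E'
from h import *
np.set_printoptions(suppress=True,precision=2)
m=np.load('w2.npy',allow_pickle=True).item()
a=cv2.imread('pics/w2_raw.png');hsv=cv2.cvtColor(a,cv2.COLOR_BGR2HSV)
g=((hsv[...,0]>45)&(hsv[...,0]<75)&(hsv[...,1]>120)&(hsv[...,2]>120)).astype(np.uint8)
g[:, 350:]=0
c=max(cv2.findContours(g,0,1)[0],key=cv2.contourArea).reshape(-1,2)
w=np.array([onz('wrist',p,115,m) for p in c])[:,:2].astype(np.float32);r=cv2.minAreaRect(w);print('green',r)
H=np.c_[hx[:2],hy[:2]]
L=lambda p:(p[:2]-HC[:2])@H
print('green local',L(np.array(r[0])))
k=.64
for p in((412,122),(469,125),(463,203),(405,198)):
    q=onz('wrist',np.array(p)*k,115,m);print('rd',q,L(q))
for p,z in(((396,281),12),((457,280),12),((503,280),12)):
    q=onz('wrist',np.array(p)*k,z,m);print('pu',q,L(q))
for p in((369,115),(540,119),(526,385),(367,385)):
    q=onz('wrist',np.array(p)*k,60,m);print('rim',q,L(q))
E
```

```text
green ((487.6483154296875, 53.855430603027344), (20.333152770996094, 34.08473205566406), 68.36901092529297)
green local [-17.33  83.16]
rd [454.36  44.51 115.  ] [-35.76 112.41]
rd [467.39  83.79 115.  ] [  5.6  111.09]
rd [521.96  63.83 115.  ] [ 2.  53.1]
rd [506.67  23.76 115.  ] [-40.76  56.36]
pu [590.73  -9.22  12.  ] [-48.46 -33.62]
pu [606.89  49.17  12.  ] [ 12.12 -32.48]
pu [619.96  94.17  12.  ] [ 58.98 -32.21]
rim [434.    14.49  60.  ] [-70.33 123.38]
rim [474.58 155.03  60.  ] [ 75.94 124.48]
rim [715.61  87.13  60.  ] [  79.45 -125.9 ]
rim [669.32 -61.48  60.  ] [ -76.18 -123.83]
```

>>> servo_tool([
  [[0,0,0],[0,0,10.44]],
  [[0,0,0],[0,0,10.44]],
  [[0,0,0],[0,0,10.44]],
  [[0,0,0],[0,0,10.44]],
  [[0,0,0],[0,0,10.44]],
  [[0,0,0],[0,0,10.44]],
  [[0,0,0],[0,0,10.44]],
  [[0,0,0],[0,0,10.44]],
  [[0,0,0],[0,0,10.44]],
  [[0.0071,-0.0282,0.025],[0,0,0]],
  [[0.0071,-0.0282,0.025],[0,0,0]],
  [[0.0071,-0.0282,0.025],[0,0,0]],
  [[0,0,0.03],[0,0,0]],
  [[0,0,0.03],[0,0,0]],
  [[0,0,0.03],[0,0,0]],
  [[0,0,0],[0,0,0]],
], fingers=1)

```text
time: 10.48
tool_pos: [486.3, 54.6, 132.5]
tcp_rot: [-3.137, 0.001, 1.215]
contact_force: [-0.3, 0.1, -0.2]
grip_width: 92.0
finger_force: 0.0
```

```bash
python3 - <<'E'
from h import *
np.set_printoptions(suppress=True,precision=4)
o=st();m=bot.camera_model('wrist');a=bot.capture('wrist')
b=cv2.convertScaleAbs(cv2.resize(a,(800,600),interpolation=cv2.INTER_CUBIC),alpha=1.3)
for z in (115,):
  for s in((22.5,30),(22.5,-30),(-22.5,-30),(-22.5,30)):
    y=1.213;P=[487.4+np.sin(y)*s[1]+np.cos(y)*s[0],54-np.cos(y)*s[1]+np.sin(y)*s[0],z]
    q=proj('wrist',P,m)*800/512;cv2.circle(b,tuple(int(v) for v in q),4,(255,0,0),1)
cv2.imwrite('pics/w3.png',b[:,:,::-1])
plan([487.4,54,78],1.213,o)
E
```

```text
10.47 [486.3  54.6 132.5] [-3.137  0.001  1.215] [-0.3  0.1 -0.2] 92.0 0.0 [-0.05  0.38  1.75  0.    1.01  0.31]
turn [-0.24  0.06  0.12] shift [-0.0002  0.0012  0.0545] n 2 each [-0.0001  0.0006  0.0273]
```

View pics/w3.png

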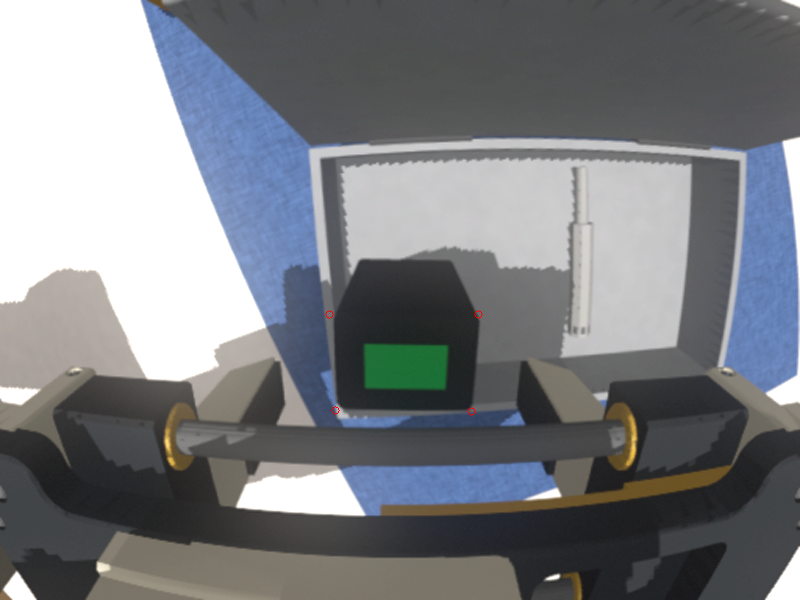

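The reader top corners match the predicted circles, and it is centred between the fingers. I'll descend and grip.

>>> servo_tool([
  [[0,0.001,0.02],[0,0,0]],
  [[0,0,0.02],[0,0,0]],
  [[0,0,0.014],[0,0,0]],
  [[0,0,0],[0,0,0]],
])

```text
time: 11.02
tool_pos: [488.3, 53.4, 80.0]
tcp_rot: [-3.141, 0.0, 1.214]
contact_force: [-0.6, -0.0, 0.1]
grip_width: 91.9
finger_force: 0.0
```

>>> servo_tool([
  [[0,0,0],[0,0,0]],
  [[0,0,0],[0,0,0]],
  [[0,0,0],[0,0,0]],
  [[0,0,0],[0,0,0]],
  [[0,0,0],[0,0,0]],
  [[0,0,0],[0,0,0]],
], fingers=0.5)

```text
time: 11.78
tool_pos: [488.3, 53.2, 80.1]
tcp_rot: [3.141, -0.0, 1.214]
contact_force: [-1.7, 0.1, 4.0]
grip_width: 60.2
finger_force: 29.9
```

```bash
python3 - <<'E'
from h import *
o=st();np.set_printoptions(suppress=True,precision=4)
o['tool_pos']=o['tool_pos']+[0,0,120]
plan([416,-339,o['tool_pos'][2]],1.213,o)
E
```

```text
11.78 [488.3  53.2  80.1] [ 3.141 -0.     1.214] [-1.7  0.1  4. ] 60.2 29.9 [-0.05  0.46  1.81  0.    0.88  0.31]
turn [ 0.01 -0.01  0.03] shift [-0.3927  0.0696  0.    ] n 12 each [-0.0327  0.0058  0.    ]
```

>>> servo_tool([
  [[0,0,-0.015],[0,0,0]],
  [[0,0,-0.03],[0,0,0]],
  [[0,0,-0.03],[0,0,0]],
  [[0,0,-0.025],[0,0,0]],
  [[-0.02,0.0036,-0.02],[0,0,0]],
  [[-0.0327,0.0058,0],[0,0,0]],
  [[-0.0327,0.0058,0],[0,0,0]],
  [[-0.0327,0.0058,0],[0,0,0]],
  [[-0.0327,0.0058,0],[0,0,0]],
  [[-0.0327,0.0058,0],[0,0,0]],
  [[-0.0327,0.0058,0],[0,0,0]],
  [[-0.0327,0.0058,0],[0,0,0]],
  [[-0.0327,0.0058,0],[0,0,0]],
  [[-0.0327,0.0058,0],[0,0,0]],
  [[-0.0327,0.0058,0],[0,0,0]],
  [[-0.0327,0.0058,0.01],[0,0,0]],
  [[-0.013,0.002,0.025],[0,0,0]],
  [[0,0,0.025],[0,0,0]],
  [[0,0,0.025],[0,0,0]],
  [[0,0,0],[0,0,0]],
])

```text
time: 14.28
tool_pos: [414.6, -337.7, 112.5]
tcp_rot: [-3.136, -0.003, 1.213]
contact_force: [0.3, 0.1, -2.7]
grip_width: 60.2
finger_force: 29.9
```

```bash
python3 - <<'E'
from h import *
np.set_printoptions(suppress=True,precision=4)
o=st();m=bot.camera_model('wrist');a=bot.capture('wrist')
b=cv2.convertScaleAbs(cv2.resize(a,(800,600),interpolation=cv2.INTER_CUBIC),alpha=1.3)
cv2.imwrite('pics/w4.png',b[:,:,::-1])
E
```

```text
14.28 [ 414.6 -337.7  112.5] [-3.136 -0.003  1.213] [ 0.3  0.1 -2.7] 60.2 29.9 [-0.83  0.48  1.65  0.    1.02 -0.47]
```

View pics/w4.png

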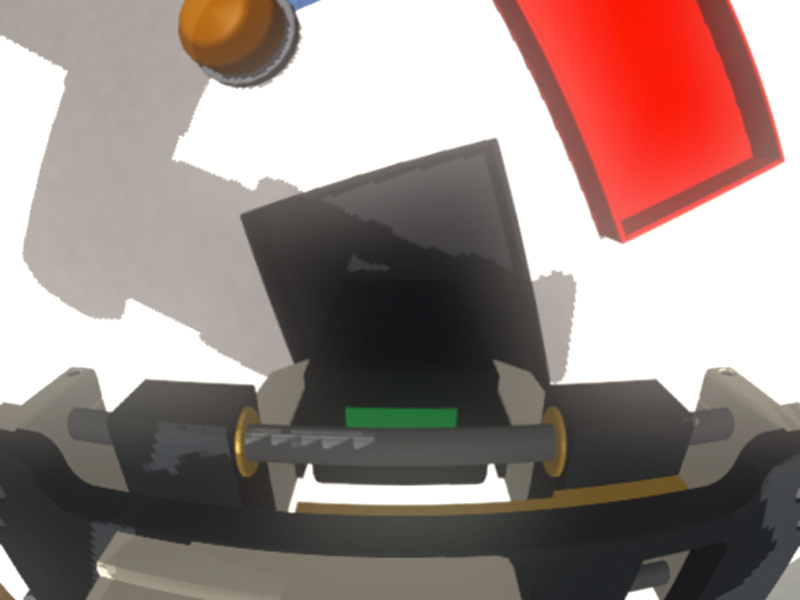

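The reader is over the tray, which spans (245,140) to (550,380). I'll lower it.

>>> servo_tool([
  [[0,0,0.015],[0,0,0]],
  [[0,0,0.01],[0,0,0]],
  [[0,0,0.005],[0,0,0]],
  [[0,0,0.002],[0,0,0]],
  [[0,0,0],[0,0,0]],
])

```text
time: 14.95
tool_pos: [416.0, -339.1, 83.0]
tcp_rot: [3.141, 0.0, 1.214]
contact_force: [0.5, 0.1, -2.7]
grip_width: 59.8
finger_force: 29.9
```

>>> servo_tool([
  [[0,0,0.002],[0,0,0]],
  [[0,0,0.0015],[0,0,0]],
  [[0,0,0.001],[0,0,0]],
  [[0,0,0],[0,0,0]],
])

```text
time: 15.45
tool_pos: [416.0, -339.1, 79.2]
tcp_rot: [3.141, 0.0, 1.214]
contact_force: [-2.5, 2.0, 4.3]
grip_width: 60.4
finger_force: 29.9
```

>>> servo_tool([
  [[0,0,0],[0,0,0]],
  [[0,0,0],[0,0,0]],
  [[0,0,0],[0,0,0]],
  [[0,0,0],[0,0,0]],
], fingers=1)

```text
time: 15.95
tool_pos: [416.0, -339.1, 78.3]
tcp_rot: [3.142, -0.0, 1.213]
contact_force: [-0.5, 1.1, -0.0]
grip_width: 91.0
finger_force: 0.0
```

```bash
python3 - <<'E'
from h import *
np.set_printoptions(suppress=True,precision=4)
o=st()
# punch: shank end local x -48.5, axis local y -33; grasp at shank middle local x -14
P=HC-14*hx-33*hy;print(P)
o['tool_pos']=o['tool_pos']*[1,1,0]+[0,0,180]
plan([P[0],P[1],80],HY-np.pi/2,o)
E
```

```text
15.95 [ 416.  -339.1   78.3] [ 3.142 -0.     1.213] [-0.5  1.1 -0. ] 91.0 0.0 [-0.83  0.53  1.68  0.    0.93 -0.47]
[599.9508  23.9871   0.    ]
turn [ 0.   -0.01 -3.94] shift [0.4004 0.073  0.1   ] n 12 each [0.0334 0.0061 0.0083]
```

>>> servo_tool([
  [[0,0,-0.02],[0,0,0]],
  [[0,0,-0.03],[0,0,0]],
  [[0,0,-0.03],[0,0,0]],
  [[0,0,-0.022],[0,0,-3.9]],
  [[0.0327,0.0061,0],[0,0,0]],
  [[0.0327,0.0061,0],[0,0,0]],
  [[0.0327,0.0061,0],[0,0,0]],
  [[0.0327,0.0061,0],[0,0,0]],
  [[0.0327,0.0061,0],[0,0,0]],
  [[0.0327,0.0061,0],[0,0,0]],
  [[0.0327,0.0061,0],[0,0,0]],
  [[0.0327,0.0061,0],[0,0,0]],
  [[0.0327,0.0061,0],[0,0,0]],
  [[0.0327,0.0061,0],[0,0,0]],
  [[0.0327,0.0061,0],[0,0,0]],
  [[0.0327,0.0061,0],[0,0,0]],
  [[0,0,0.03],[0,0,0]],
  [[0,0,0.03],[0,0,0]],
  [[0,0,0],[0,0,0]],
], fingers=1)

```text
time: 18.32
tool_pos: [596.4, 16.5, 118.1]
tcp_rot: [-3.136, 0.001, 1.282]
contact_force: [-0.7, -0.0, -0.0]
grip_width: 91.9
finger_force: 0.0
```

>>> servo_tool([
  [[0,0,0],[0,0,0]],
  [[0,0,0],[0,0,0]],
], fingers=0.45)

```text
time: 18.58
tool_pos: [598.9, 16.0, 122.0]
tcp_rot: [3.139, -0.001, 1.281]
contact_force: [0.1, 1.1, -1.1]
grip_width: 76.5
finger_force: 0.0
```

```bash
python3 - <<'E'
from h import *
np.set_printoptions(suppress=True,precision=4)
o=st();m=bot.camera_model('wrist');np.save('w5.npy',m,allow_pickle=True);a=bot.capture('wrist')
cv2.imwrite('pics/w5_raw.png',a[:,:,::-1])
b=cv2.convertScaleAbs(cv2.resize(a,(800,600),interpolation=cv2.INTER_CUBIC),alpha=1.2)
for s in(-48.5,26,61.5):
    q=proj('wrist',HC+s*hx-33*hy+12*Z,m)*800/512;cv2.circle(b,tuple(int(v) for v in q),4,(255,0,0),1)
cv2.imwrite('pics/w5.png',b[:,:,::-1]);print(m['xyz'])
plan([*(HC-22*hx-33*hy)[:2],8],HY-np.pi/2,o)
E
```

```text
18.57 [598.9  16.  122. ] [ 3.139 -0.001  1.281] [ 0.1  1.1 -1.1] 76.5 0.0 [-0.1   0.57  1.46  0.    1.11  0.19]
[621.7587  95.1532 279.8344]
turn [ 0.15 -0.03 -0.05] shift [-0.     -0.0012  0.114 ] n 4 each [-0.     -0.0003  0.0285]
```

View pics/w5.png

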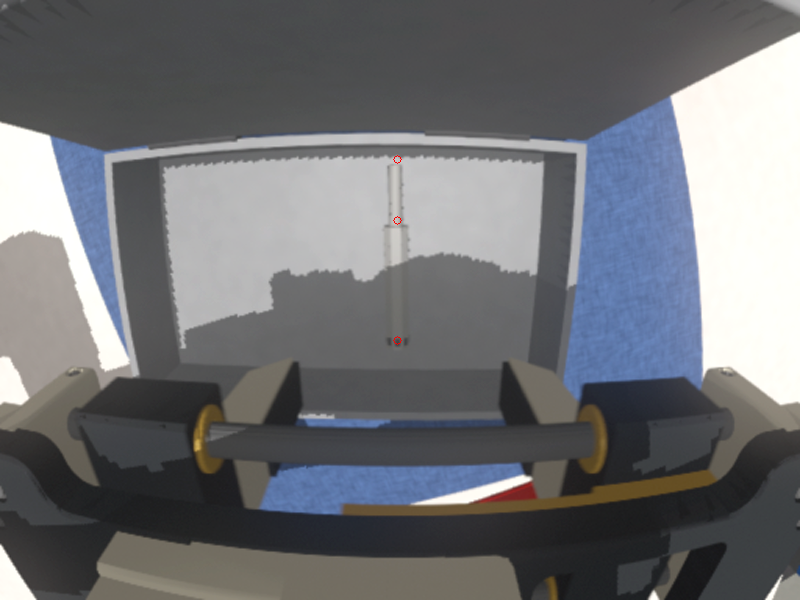

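The punch shank runs from (397,345) to (397,226) and its tip is at (396,165). It is in line with the fingers and about 3 mm from the prediction. I'll descend.

>>> servo_tool([
  [[0,-0.001,0.025],[0,0,0]],
  [[0,0,0.025],[0,0,0]],
  [[0,0,0.025],[0,0,0]],
  [[0,0,0.02],[0,0,0]],
  [[0,0,0.012],[0,0,0]],
  [[0,0,0.005],[0,0,0]],
  [[0,0,0],[0,0,0]],
])

```text
time: 19.5
tool_pos: [597.3, 16.5, 8.8]
tcp_rot: [3.141, -0.0, 1.282]
contact_force: [-0.3, 0.1, -0.8]
grip_width: 41.2
finger_force: 0.0
```

>>> servo_tool([
  [[0,0,0.0005],[0,0,0]],
  [[0,0,0],[0,0,0]],
  [[0,0,0],[0,0,0]],
  [[0,0,0],[0,0,0]],
  [[0,0,0],[0,0,0]],
], fingers=0)

```text
time: 20.12
tool_pos: [597.2, 16.5, 8.2]
tcp_rot: [3.141, -0.0, 1.282]
contact_force: [-0.6, -0.3, 3.2]
grip_width: 13.4
finger_force: 30.0
```

>>> servo_tool([
  [[0,0,-0.01],[0,0,0]],
  [[0,0,-0.02],[0,0,0]],
  [[0,0,-0.03],[0,0,0]],
  [[0,0,-0.03],[0,0,0]],
  [[0,0,-0.03],[0,0,0]],
  [[0,0,0],[0,0,0]],
])

```text
time: 20.88
tool_pos: [598.5, 16.4, 130.7]
tcp_rot: [3.136, -0.001, 1.282]
contact_force: [0.6, 0.4, -1.4]
grip_width: 13.8
finger_force: 30.0
```

```bash
python3 - <<'E'
from h import *
np.set_printoptions(suppress=True,precision=4)
o=st()
# red tray centre (602,-245); long side dir angle ~ -84deg = 96 ; punch COM ~ 22 mm ahead of TCP along tool x
y=np.deg2rad(96);P=np.array([602,-245])-22*np.array([np.cos(y),np.sin(y)])
plan([*P,o['tool_pos'][2]],y,o)
E
```

```text
20.88 [598.5  16.4 130.7] [ 3.136 -0.001  1.282] [ 0.6  0.4 -1.4] 13.8 30.0 [-0.1   0.56  1.45  0.    1.13  0.19]
turn [  0.32  -0.   -22.57] shift [-0.2823 -0.0239 -0.    ] n 9 each [-0.0314 -0.0027 -0.    ]
```

>>> servo_tool([
  [[0,0,0],[0,0,-7.5]],
  [[0,0,0],[0,0,-7.5]],
  [[0,0,0],[0,0,-7.5]],
  [[-0.0314,-0.0027,0],[0,0,0]],
  [[-0.0314,-0.0027,0],[0,0,0]],
  [[-0.0314,-0.0027,0],[0,0,0]],
  [[-0.0314,-0.0027,0],[0,0,0]],
  [[-0.0314,-0.0027,0],[0,0,0]],
  [[-0.0314,-0.0027,0],[0,0,0]],
  [[-0.0314,-0.0027,0],[0,0,0]],
  [[-0.0314,-0.0027,0],[0,0,0]],
  [[-0.0314,-0.0027,0],[0,0,0]],
  [[0,0,0.025],[0,0,0]],
  [[0,0,0.025],[0,0,0]],
  [[0,0,0.025],[0,0,0]],
  [[0,0,0],[0,0,0]],
])

```text
time: 22.88
tool_pos: [600.0, -266.0, 49.5]
tcp_rot: [-3.136, -0.004, 1.674]
contact_force: [0.2, 0.2, -1.0]
grip_width: 13.5
finger_force: 30.0
```

```bash
python3 - <<'E'
from h import *
o=st();a=bot.capture('wrist')
b=cv2.resize(a,(800,600),interpolation=cv2.INTER_CUBIC)
cv2.imwrite('pics/w6.png',b[:,:,::-1])
E
```

```text
22.88 [ 600.  -266.    49.5] [-3.136 -0.004  1.674] [ 0.2  0.2 -1. ] 13.5 30.0 [-0.53  0.75  1.33  0.    1.07 -0.64]
```

View pics/w6.png

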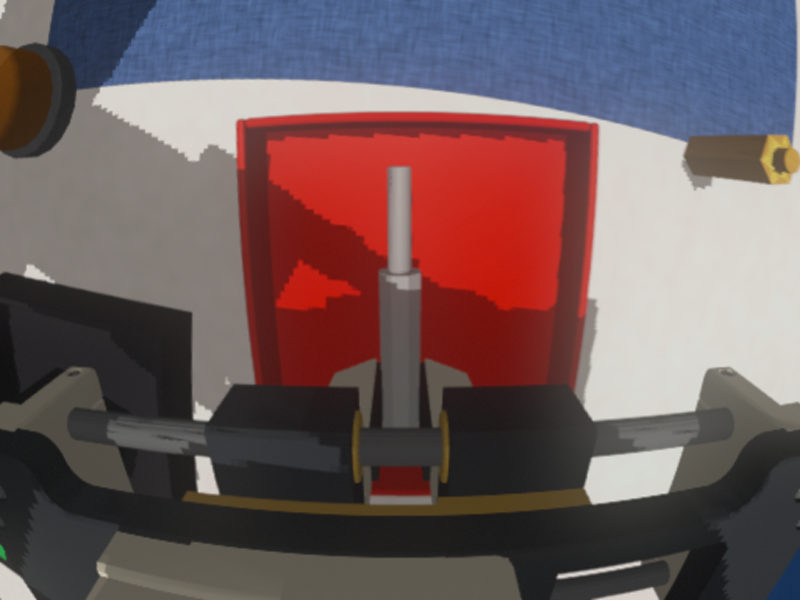

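The punch is centred over the red tray with its pin tip at (400,170). I'll lower it.

>>> servo_tool([
  [[0,0,0.02],[0,0,0]],
  [[0,0,0.015],[0,0,0]],
  [[0,0,0.005],[0,0,0]],
  [[0,0,0],[0,0,0]],
  [[0,0,0],[0,0,0]],
])

```text
time: 23.55
tool_pos: [602.5, -267.3, 13.6]
tcp_rot: [3.141, 0.001, 1.674]
contact_force: [0.1, -0.4, -1.4]
grip_width: 13.6
finger_force: 30.0
```

>>> servo_tool([
  [[0,0,0.003],[0,0,0]],
  [[0,0,0.002],[0,0,0]],
  [[0,0,0.0015],[0,0,0]],
  [[0,0,0],[0,0,0]],
  [[0,0,0],[0,0,0]],
])

```text
time: 24.18
tool_pos: [602.1, -267.1, 7.2]
tcp_rot: [3.141, 0.0, 1.674]
contact_force: [-2.9, 1.7, 4.8]
grip_width: 13.4
finger_force: 30.0
```

>>> servo_tool([
  [[0,0,0],[0,0,0]],
  [[0,0,0],[0,0,0]],
  [[0,0,0],[0,0,0]],
  [[0,0,-0.01],[0,0,0]],
  [[0,0,-0.03],[0,0,0]],
  [[0,0,-0.04],[0,0,0]],
  [[0,0,-0.04],[0,0,0]],
  [[0,0,-0.04],[0,0,0]],
  [[0,0,0],[0,0,0]],
], fingers=0.4)

```text
time: 25.3
tool_pos: [603.9, -268.1, 171.4]
tcp_rot: [3.135, 0.005, 1.674]
contact_force: [-0.3, -0.2, 0.2]
grip_width: 36.8
finger_force: 0.0
```

```bash
python3 - <<'E'
from h import *
np.set_printoptions(suppress=True,precision=4)
o=st();b=[cv2.resize(bot.capture(n),None,fx=f,fy=f,interpolation=cv2.INTER_CUBIC) for n,f in(('wrist',.78),('top',.78))]
cv2.imwrite('pics/w7.png',np.vstack(b)[:,:,::-1])
P=bar(1.75);print(P)
o['tool_pos'][2]=330
plan([P[0],P[1],330],HY,o)
E
```

```text
25.3 [ 603.9 -268.1  171.4] [3.135 0.005 1.674] [-0.3 -0.2  0.2] 36.8 0.0 [-0.53  0.63  1.2   0.    1.3  -0.64]
[603.2838 151.1646 246.9573]
turn [  0.18   0.49 -67.53] shift [0.1199 0.4018 0.    ] n 12 each [0.01   0.0335 0.    ]
```

View pics/w7.png

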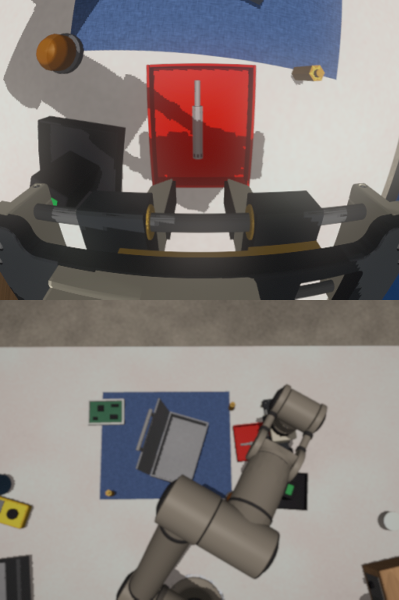

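The punch lies flat in the red tray at (197,120), the reader is in the black tray, and the flap is open. I'll return to the bar.

>>> servo_tool([
  [[0,0,-0.02],[0,0,-9.65]],
  [[0,0,-0.02],[0,0,-9.65]],
  [[0,0,-0.02],[0,0,-9.65]],
  [[0,0,-0.02],[0,0,-9.65]],
  [[0,0,-0.02],[0,0,-9.65]],
  [[0,0,-0.02],[0,0,-9.65]],
  [[0,0,-0.02],[0,0,-9.65]],
  [[0.01,0.0335,0],[0,0,0]],
  [[0.01,0.0335,0],[0,0,0]],
  [[0.01,0.0335,0],[0,0,0]],
  [[0.01,0.0335,0],[0,0,0]],
  [[0.01,0.0335,0],[0,0,0]],
  [[0.01,0.0335,0],[0,0,0]],
  [[0.01,0.0335,0],[0,0,0]],
  [[0.01,0.0335,0],[0,0,0]],
  [[0.01,0.0335,0],[0,0,0]],
  [[0.01,0.0335,0],[0,0,0]],
  [[0.01,0.0335,0],[0,0,0]],
  [[0.01,0.0335,0],[0,0,0]],
  [[0,0,0],[0,0,0]],
], fingers=0.55)

```text
time: 27.9
tool_pos: [600.6, 154.7, 304.6]
tcp_rot: [-3.141, -0.003, 2.857]
contact_force: [0.3, -0.9, -0.9]
grip_width: 50.2
finger_force: 0.0
```

>>> servo_tool([
  [[0,0,0],[0,0,0]],
  [[0,0,0],[0,0,0]],
])

```text
time: 28.15
tool_pos: [601.4, 151.3, 306.0]
tcp_rot: [-3.141, -0.001, 2.852]
contact_force: [0.9, -0.2, 0.1]
grip_width: 50.5
finger_force: 0.0
```

```bash
python3 - <<'E'
from h import *
np.set_printoptions(suppress=True,precision=4)
o=st();m=bot.camera_model('wrist');a=bot.capture('wrist')
b=cv2.resize(a,(800,600),interpolation=cv2.INTER_CUBIC)
for s in(-70,0,70):
    q=proj('wrist',bar(1.75,s),m)*800/512;cv2.circle(b,tuple(int(v) for v in q),5,(255,0,0),1)
cv2.imwrite('pics/w8.png',b[:,:,::-1])
plan([*bar(1.75)[:2],233],HY,o)
E
```

```text
28.15 [601.4 151.3 306. ] [-3.141 -0.001  2.852] [ 0.9 -0.2  0.1] 50.5 0.0 [ 0.12  0.49  1.09 -0.    1.57 -1.16]
turn [-0.03 -0.04 -0.06] shift [-0.0019  0.0004  0.073 ] n 3 each [-0.0006  0.0001  0.0243]
```

View pics/w8.png

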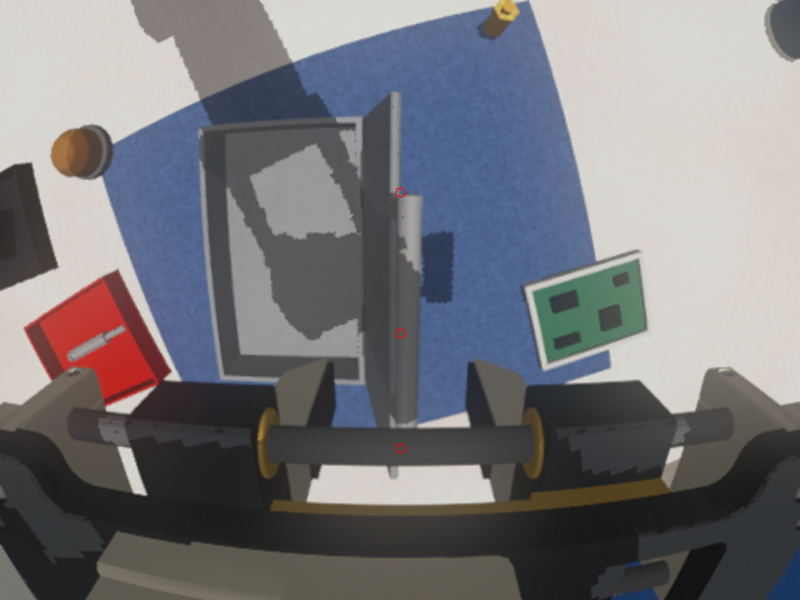

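The bar end is at (412,195), about 11 px (≈6 mm) towards +hx of the prediction (400,192), so the hinge lies about 5 mm further out. That also fits the starting angle of 0.65. I'll correct for it and grip.

>>> servo_tool([
  [[0,0.0055,0.02],[0,0,0]],
  [[0,0,0.02],[0,0,0]],
  [[0,0,0.018],[0,0,0]],
  [[0,0,0.01],[0,0,0]],
  [[0,0,0.005],[0,0,0]],
  [[0,0,0],[0,0,0]],
])

```text
time: 28.95
tool_pos: [603.0, 157.5, 233.6]
tcp_rot: [3.141, 0.0, 2.853]
contact_force: [0.2, -0.1, -0.2]
grip_width: 50.4
finger_force: 0.0
```

>>> servo_tool([
  [[0,0,0],[0,0,0]],
  [[0,0,0],[0,0,0]],
  [[0,0,0],[0,0,0]],
  [[0,0,0],[0,0,0]],
  [[0,0,0],[0,0,0]],
  [[0,0,0],[0,0,0]],
], fingers=0)

```text
time: 29.7
tool_pos: [602.1, 154.9, 233.5]
tcp_rot: [-3.136, -0.001, 2.852]
contact_force: [-4.6, -9.7, 2.6]
grip_width: 11.4
finger_force: 30.0
```

```bash
python3 - <<'E'
from h import *
o=st();G=HG+5*hx;print('off',(o['tool_pos']-G)@hx)
t=np.r_[np.linspace(1.75,.2,39),np.linspace(.2,0,9)[1:]];d=np.c_[-190*np.diff(np.cos(t)),-190*np.diff(np.sin(t))]
print((d/1000).round(4).tolist())
E
```

```text
29.7 [602.1 154.9 233.5] [-3.136e+00 -1.000e-03  2.852e+00] [-4.6 -9.7  2.6] 11.4 30.0 [ 0.13  0.52  1.22 -0.    1.4  -1.15]
off 32.151353423600455
[[-0.0077, -0.0012], [-0.0077, -0.0009], [-0.0077, -0.0006], [-0.0077, -0.0003], [-0.0077, 0.0], [-0.0077, 0.0003], [-0.0077, 0.0007], [-0.0077, 0.001], [-0.0076, 0.0013], [-0.0076, 0.0016], [-0.0075, 0.0019], [-0.0074, 0.0022], [-0.0073, 0.0025], [-0.0072, 0.0028], [-0.0071, 0.0031], [-0.007, 0.0034], [-0.0068, 0.0037], [-0.0067, 0.0039], [-0.0065, 0.0042], [-0.0063, 0.0045], [-0.0061, 0.0047], [-0.0059, 0.005], [-0.0057, 0.0052], [-0.0055, 0.0054], [-0.0053, 0.0057], [-0.0051, 0.0059], [-0.0048, 0.0061], [-0.0046, 0.0063], [-0.0043, 0.0065], [-0.004, 0.0066], [-0.0038, 0.0068], [-0.0035, 0.0069], [-0.0032, 0.0071], [-0.0029, 0.0072], [-0.0026, 0.0073], [-0.0023, 0.0074], [-0.002, 0.0075], [-0.0017, 0.0076], [-0.0009, 0.0047], [-0.0008, 0.0047], [-0.0007, 0.0047], [-0.0005, 0.0047], [-0.0004, 0.0047], [-0.0003, 0.0047], [-0.0002, 0.0047], [-0.0001, 0.0047]]
```

>>> servo_tool([
  [[0,-0.0077,-0.0012],[0,0,0]],
  [[0,-0.0077,-0.0009],[0,0,0]],
  [[0,-0.0077,-0.0006],[0,0,0]],
  [[0,-0.0077,-0.0003],[0,0,0]],
  [[0,-0.0077,0],[0,0,0]],
  [[0,-0.0077,0.0003],[0,0,0]],
  [[0,-0.0077,0.0007],[0,0,0]],
  [[0,-0.0077,0.001],[0,0,0]],
  [[0,-0.0076,0.0013],[0,0,0]],
  [[0,-0.0076,0.0016],[0,0,0]],
  [[0,-0.0075,0.0019],[0,0,0]],
  [[0,-0.0074,0.0022],[0,0,0]],
  [[0,-0.0073,0.0025],[0,0,0]],
  [[0,-0.0072,0.0028],[0,0,0]],
  [[0,-0.0071,0.0031],[0,0,0]],
  [[0,-0.007,0.0034],[0,0,0]],
  [[0,-0.0068,0.0037],[0,0,0]],
  [[0,-0.0067,0.0039],[0,0,0]],
  [[0,-0.0065,0.0042],[0,0,0]],
])

```text
time: 32.08
tool_pos: [561.2, 21.5, 204.2]
tcp_rot: [-3.139, -0.002, 2.853]
contact_force: [-7.9, -1.6, 7.6]
grip_width: 11.0
finger_force: 30.0
```

>>> servo_tool([
  [[0,-0.0063,0.0045],[0,0,0]],
  [[0,-0.0061,0.0047],[0,0,0]],
  [[0,-0.0059,0.005],[0,0,0]],
  [[0,-0.0057,0.0052],[0,0,0]],
  [[0,-0.0055,0.0054],[0,0,0]],
  [[0,-0.0053,0.0057],[0,0,0]],
  [[0,-0.0051,0.0059],[0,0,0]],
  [[0,-0.0048,0.0061],[0,0,0]],
  [[0,-0.0046,0.0063],[0,0,0]],
  [[0,-0.0043,0.0065],[0,0,0]],
  [[0,-0.004,0.0066],[0,0,0]],
])

```text
time: 33.45
tool_pos: [543.7, -35.3, 141.7]
tcp_rot: [-3.135, -0.004, 2.853]
contact_force: [-11.2, -10.3, 7.8]
grip_width: 11.3
finger_force: 30.0
```

```bash
python3 - <<'E'
from h import *
o=st();G=HG+3.5*hx;v=o['tool_pos']-G;a,b=-v@hx,v[2]+13.5;print(a,b,np.arctan2(b,a),np.hypot(a,b))
E
```

```text
33.45 [543.7 -35.3 141.7] [-3.135 -0.004  2.853] [-11.2 -10.3   7.8] 11.3 30.0 [-0.2   0.46  1.59 -0.01  1.1  -1.48]
165.37463888900575 95.16863142994313 0.522189642254246 190.8031435692751
```

>>> servo_tool([
  [[0,-0.0038,0.0068],[0,0,0]],
  [[0,-0.0035,0.0069],[0,0,0]],
  [[0,-0.0032,0.0071],[0,0,0]],
  [[0,-0.0029,0.0072],[0,0,0]],
  [[0,-0.0026,0.0073],[0,0,0]],
  [[0,-0.0023,0.0074],[0,0,0]],
  [[0,-0.002,0.0075],[0,0,0]],
  [[0,-0.0017,0.0076],[0,0,0]],
  [[0,-0.0009,0.0047],[0,0,0]],
  [[0,-0.0008,0.0047],[0,0,0]],
  [[0,-0.0007,0.0047],[0,0,0]],
  [[0,-0.0005,0.0047],[0,0,0]],
  [[0,-0.0004,0.0047],[0,0,0]],
  [[0,-0.0003,0.0047],[0,0,0]],
  [[0,0,0],[0,0,0]],
])

```text
time: 35.33
tool_pos: [535.4, -62.2, 54.5]
tcp_rot: [-3.133, -0.006, 2.854]
contact_force: [-13.0, -24.0, 1.0]
grip_width: 11.0
finger_force: 30.0
```

```bash
python3 - <<'E'
from h import *
o=st();G=HG+3.5*hx;v=o['tool_pos']-G;a,b=-v@hx,v[2]+13.5;print(a,b,np.arctan2(b,a),np.hypot(a,b))
E
```

```text
35.33 [535.4 -62.2  54.5] [-3.133 -0.006  2.854] [-13. -24.   1.] 11.0 30.0 [-0.25  0.57  1.69 -0.01  0.89 -1.53]
193.47215730118992 8.014809449803167 0.041402491531659834 193.63809754615187
```

>>> servo_tool([
  [[0,-0.002,0.002],[0,0,0]],
  [[0,-0.001,0.002],[0,0,0]],
  [[0,0,0.002],[0,0,0]],
  [[0,0,0.002],[0,0,0]],
  [[0,0,0],[0,0,0]],
])

```text
time: 35.95
tool_pos: [535.3, -62.7, 46.6]
tcp_rot: [-3.136, -0.006, 2.854]
contact_force: [-9.1, -13.9, -0.2]
grip_width: 11.0
finger_force: 30.0
```

>>> servo_tool([
  [[0,-0.001,0.001],[0,0,0]],
  [[0,0,0.001],[0,0,0]],
  [[0,0,0],[0,0,0]],
  [[0,0,0],[0,0,0]],
])

```text
time: 36.45
tool_pos: [535.2, -62.8, 44.7]
tcp_rot: [-3.137, -0.005, 2.854]
contact_force: [-6.7, -9.2, -0.9]
grip_width: 11.2
finger_force: 30.0
```

>>> servo_tool([
  [[0,0,0.001],[0,0,0]],
  [[0,0,0.001],[0,0,0]],
  [[0,0,0.001],[0,0,0]],
  [[0,0,0],[0,0,0]],
])

```text
time: 36.95
tool_pos: [535.2, -62.9, 42.0]
tcp_rot: [-3.137, -0.005, 2.854]
contact_force: [-7.4, -10.1, 1.5]
grip_width: 11.2
finger_force: 30.0
```

>>> servo_tool([
  [[0,0,0.001],[0,0,0]],
  [[0,0,0.001],[0,0,0]],
  [[0,0,0],[0,0,0]],
])

```text
time: 37.33
tool_pos: [535.3, -62.9, 41.7]
tcp_rot: [-3.137, -0.004, 2.854]
contact_force: [-13.7, -9.2, 17.3]
grip_width: 11.1
finger_force: 30.0
```

```bash
python3 - <<'E'
from h import *
o=st();a=np.vstack([bot.capture('scene')[120:250,200:350],bot.capture('wrist')[40:300,100:400][::2,::2]]) if 0 else bot.capture('scene')[120:250,200:350]
cv2.imwrite('pics/s9.png',cv2.convertScaleAbs(cv2.resize(a,None,fx=4,fy=4,interpolation=cv2.INTER_CUBIC),alpha=1.5)[:,:,::-1])
E
```

```text
37.33 [535.3 -62.9  41.7] [-3.137 -0.004  2.854] [-13.7  -9.2  17.3] 11.1 30.0 [-0.26  0.59  1.7  -0.01  0.86 -1.54]
```

View pics/s9.png

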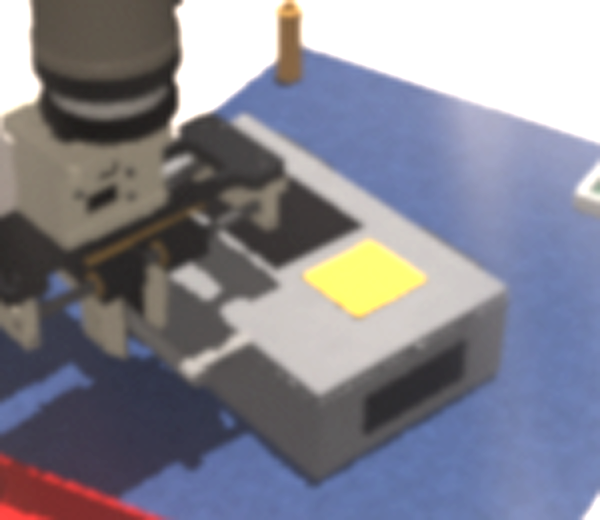

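Firm stop, with vertical force up by about 16 N, and the picture shows the flap flat on the rim. I'll release by opening only slightly, then lift clear.

>>> servo_tool([
  [[0,0,-0.001],[0,0,0]],
  [[0,0,0],[0,0,0]],
  [[0,0,0],[0,0,0]],
  [[0,0,0],[0,0,0]],
], fingers=0.28)

```text
time: 37.88
tool_pos: [538.2, -60.3, 41.6]
tcp_rot: [3.142, -0.0, 2.854]
contact_force: [-0.9, -0.1, 0.3]
grip_width: 25.8
finger_force: 0.0
```

>>> servo_tool([
  [[0,0,-0.005],[0,0,0]],
  [[0,0,-0.01],[0,0,0]],
  [[0,0,-0.02],[0,0,0]],
  [[0,0,-0.03],[0,0,0]],
  [[0,0,-0.04],[0,0,0]],
  [[0,0,-0.04],[0,0,0]],
  [[0,0,-0.04],[0,0,0]],
  [[0,0,0],[0,0,0]],
  [[0,0,0],[0,0,0]],
])

```text
time: 39.0
tool_pos: [537.8, -60.3, 226.7]
tcp_rot: [3.142, -0.0, 2.853]
contact_force: [0.2, 0.4, -0.3]
grip_width: 25.7
finger_force: 0.0
```

```bash
python3 - <<'E'
from h import *
o=st();np.set_printoptions(suppress=True,precision=1)
a=bot.capture('wrist');b=bot.capture('top')
cv2.imwrite('pics/f.png',np.hstack([cv2.resize(x,(400,300),interpolation=cv2.INTER_AREA) for x in(a,b)])[:,:,::-1])
E
```

```text
39.0 [537.8 -60.3 226.7] [ 3.142 -0.     2.853] [ 0.2  0.4 -0.3] 25.7 0.0 [-0.25  0.37  1.48  0.    1.29 -1.54]
```

View pics/f.png

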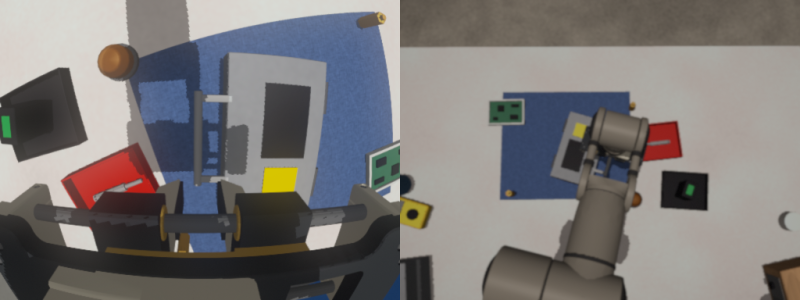

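The flap is shut, the punch is in the red tray, the reader stands in the black tray, and the loose items are where they were. I'll hand in the job.

```bash
python3 -c "
from plant import bot
print(bot.close_job())"
```

```text
the job is handed in; nothing more can be done
None
```

The job is handed in at about 39 s: the reader stands upright in the black tray, the punch lies flat in the red tray, the flap was lowered under grip until shut, and the lamp, circuit board and standoffs were not touched.

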